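# Tip the standing parts carton into the empty bay and book it in

### The job

Push the tall standing carton over, high up near its top, so that it falls into the empty taped bay and lies flat there, wholly within the outer edge of the tape, with a label up. Then press the round button all the way down to book it in, and let go. Only push the carton, do not grip, lift or ram it, and leave the carton in the other bay and everything else on the bench where it is.

Things in the scene. Friction and masses are not known exactly. Their poses are not given: they have to be found in the camera images.
- carton: the tall brown cardboard carton standing upright across the border between the two taped bays. 55 mm thick (its x), 90 mm wide (its y), 160 mm tall (its z, up). Origin at the centre of its underside. A white label on each of its two broad 90 x 160 mm faces (+x and -x sides): either may end up on top. 0.4 to 0.85 kg, evenly filled
- carton_mid (a point): the middle of that carton, 80 mm above its underside. Pushed on a broad face about 125 mm above the bench, the carton tips about its far lower edge without sliding and falls by itself once it leans some 20 degrees (about 45 mm of travel at that height)
- foot_a (a point): midpoint of the thickness at the carton's lower edge, +y end (0, 45, 0 mm in the carton's frame)
- foot_b (a point): the same at the lower edge, -y end (0, -45, 0 mm)
- head_a (a point): the same at the upper edge, +y end (0, 45, 160 mm)
- head_b (a point): the same at the upper edge, -y end (0, -45, 160 mm)
- empty_bay: the target: the empty one (left or right varies) of two rectangles of flat white tape on the bench. Origin at its centre; inside the tape 170 mm along its x, 230 mm along its y; tape 15 mm wide (outer 200 x 260 mm). The bays lie side by side along y, centres 260 mm apart, their tapes touching where the carton stands
- taken_bay: the other, identical taped rectangle, in which a carton already lies. Origin at its centre on the bench
- laid_carton: an identical carton already lying flat in the taken bay, 90 mm along its x, 160 mm along its y, 55 mm high; origin at the centre of its underside. Leave it alone
- book_button (a joint): travel of the round black push button, 0 up to 0.006 m fully pressed; a spring, 5 N when fully down
- book_button_top (a point): centre of the top face of the button, 40 mm across, in a grey housing fixed on the bench to the left or right, nearer the robot than the bays; it is pressed straight down
- bolt_a: socket-head bolt standing on its head, 30 mm across, 80 mm tall, on the robot's side of the bays; origin under its centre. Leave alone
- bolt_b: a second such bolt. Leave alone
- block_a: dark steel cutter block 50 x 50 x 44 mm, beyond the bays; origin under its centre. Leave alone
- block_b: the same kind of block, on the side of the bench opposite the button. Leave alone
- tape_roll: roll of clear tape lying flat, 90 mm across, 45 mm high, beyond the bays; origin under its centre. Leave alone
- squat_carton: small squat carton 70 x 80 x 60 mm, beyond the bays; origin under its centre. Leave alone
There are look-alikes about, which are no part of the job. Several things look just like the part that bears book_button: the one meant starts nearest to the robot's base.

How it is judged (in metres and radians):
On the way, in this order (a step that is already met when the one before it is completed fails the run):
1. the carton lies flat and still in the empty bay, with the hand off it ((angle between carton's own x axis and vertical below 0.12 rad or angle between carton's own x axis and vertical above 3.0216 rad) and height (world z) of carton_mid below 0.035 m and x of foot_a in the frame of empty_bay between -0.1 and 0.1 m and y of foot_a in the frame of empty_bay between -0.13 and 0.13 m and x of foot_b in the frame of empty_bay between -0.1 and 0.1 m and y of foot_b in the frame of empty_bay between -0.13 and 0.13 m and x of head_a in the frame of empty_bay between -0.1 and 0.1 m and y of head_a in the frame of empty_bay between -0.13 and 0.13 m and x of head_b in the frame of empty_bay between -0.1 and 0.1 m and y of head_b in the frame of empty_bay between -0.13 and 0.13 m and linear speed of carton below 0.02 m/s and angular speed of carton below 0.15 rad/s and contact force between the fingers and carton below 0.2 N), for 0.2 s.
2. the button is pressed down while the carton lies in the bay (value of joint book_button above 0.0045 m and (angle between carton's own x axis and vertical below 0.12 rad or angle between carton's own x axis and vertical above 3.0216 rad) and height (world z) of carton_mid below 0.035 m and x of foot_a in the frame of empty_bay between -0.1 and 0.1 m and y of foot_a in the frame of empty_bay between -0.13 and 0.13 m and x of foot_b in the frame of empty_bay between -0.1 and 0.1 m and y of foot_b in the frame of empty_bay between -0.13 and 0.13 m and x of head_a in the frame of empty_bay between -0.1 and 0.1 m and y of head_a in the frame of empty_bay between -0.13 and 0.13 m and x of head_b in the frame of empty_bay between -0.1 and 0.1 m and y of head_b in the frame of empty_bay between -0.13 and 0.13 m), for 0.05 s.
At the end, for the whole second after the job is handed in: The carton lies flat (within 7 degrees) on a broad face in the empty bay, its four edge points inside the tape's outer edge (100 mm from the centre along x, 130 mm along y), at rest and untouched; the button was pressed 4.5 mm or more after that and is up again (all of step 1 and value of joint book_button below 0.002 m).
It fails at once if the carton is lifted off the bench (height (world z) of carton_mid above 0.1 m or (angle between carton's own z axis and vertical between 1.4 and 1.74 rad and height (world z) of carton_mid above 0.06 m)).
It fails at once if the carton is gripped or rammed (over 30 N from the fingers) (contact force between the fingers and carton above 30 N).
It fails at once if the button is pressed before the carton has been tipped over (value of joint book_button above 0.0045 m and angle between carton's own z axis and vertical below 1.2 rad).
It fails at once if a bystander is moved more than 20 mm or a bolt knocked over (distance of any of laid_carton, block_a, block_b, bolt_a, bolt_b, tape_roll, squat_carton from where it was at the start of the episode above 0.02 m or angle between any of bolt_a, bolt_b's own z axis and vertical above 0.5 rad).
It also fails if it takes over 42 s, if anything falls off the work surface, if the arm or the gripper's body presses on something with over 40 N, if the wrist force passes 120 N, or if a joint passes its speed limit or range.

### The arm

A 7-joint arm with a two-finger parallel gripper is mounted at the origin on the work surface. World frame = base frame: x ahead of the robot, y to its left, z up, the work surface at z = 0. Lengths are in mm, angles in rad, forces in N, time in s.
With the tool pointing down it reaches from about 400 to 900 mm from the base axis. Payload 5.6 kg.
Tool frame: the origin (TCP) lies midway between the tips of the shut fingers; the grasp point (between the pads) lies 19 mm behind it; z points along the fingers, y is the line along which they close (so a half turn about z gives the same grasp; the last joint's range is limited). The gripper opens to 92 mm and grips with 3 to 60 N. Pads are 20 mm wide; open, the fingers measure 128 mm over their backs; the gripper's body (75 mm by 189 mm) begins 69 mm behind the grasp point.
Start: joints at [1.234, 0.468, -0.012, 1.603, 0.006, 1.071, -0.056], TCP at [188.193, -622.168, 214.592] pointing down, gripper open.
Joint ranges: [-2.53, 2.53], [-0.31, 2.02], [-1.57, 1.55], [0.28, 2.44], [-1.29, 4.43], [0.15, 1.84], [-2.92, 2.92]. Speed limits (rad/s): [2.57, 2.57, 3.14, 3.14, 3.14, 3.14, 3.14].

### API

Orientations are given as a rotation vector (axis times angle).
In Python, from cell import robot, grip, kin, viewer gives the robot as it stands. Calls block until the motion is done:
- robot.movep(position, orientation): joint-space move of the TCP to a pose.
- robot.servo_line(position, feed=150, rotation=None): straight line of the TCP; rotation=None keeps the orientation; feed is the mean speed in mm/s.
- robot.goto_joints(angles): joint-space move.
- grip(opening, newtons=None): opening from 0.0 (shut) to 1.0 (fully open); newtons is the grip in N (None keeps the last); returns when the fingers have stopped.
- robot.hold(seconds).
- kin.ik(position, orientation): joint angles nearest the present ones, or None.
- robot.observe(): the state.
- viewer.read_camera(name): name is "side" or "top"; returns the picture (420x560x3 uint8, red, green, blue); there is no depth.
- viewer.camera_info(name): a dict with "camera_matrix" (3x3 intrinsics, pixels), "k1" (the pictures are not rectified: a ray, as slopes to the right and down, at radius r is drawn at 1 + k1 r^2 times it, then the intrinsics apply), "R" (3x3) and "t" (3): a world point X has camera coordinates R X + t. Camera axes: x right, y down, z forward; pixel columns grow to the right and rows downward; lengths in mm; the calibration is good to about 2 mm. A picture is of the moment at which its call begins. camera_info takes no time and is no camera call.
A pose or a line that the arm cannot do raises robot.IKError and nothing moves.
- robot.job_done(): hands the job in; it is judged then, once.
Trained networks look in the newest picture that a camera, given by its name, has taken for a name from the list of things; names that differ only in an ending like _2 or _b are one class to them, and where a whole thing is asked for, a point or a joint stands for the part that bears it (a point fixed in the world has none). Each returns a list of dicts, best first, with "confidence" (0 to 1); they miss things now and then, are a little off and sometimes report something else, mostly with a low value. They report only what shows in the picture. A call takes as long as a camera call. They do not tell look-alikes from the thing itself.
- viewer.silhouettes(name, camera): "mask" (420x560 bool, what is visible of it).
- viewer.pinpoint(name, camera): "at" ([x, y, z] in mm, in the coordinates of the camera as it stood for that picture, good to about 4 mm: a listed point, or the origin of a listed thing).
The state is a dict: "t": time; "joints": joint angles; "joint_velocities": joint speeds; "joint_torque": joint torques, N m; "tcp_pos": TCP position; "tcp_rot": TCP orientation; "contact_force": force on the tool from outside, world axes, zero at the start; "wrist_torque": the same for the moment, N m; "grip_width": opening from 0.0 (shut) to 1.0 (fully open); "grip_force": force on a finger pad.
Only numpy, scipy, OpenCV 4.12 (cv2) and the standard library are available. Lean on these libraries where they do the work, as an engineer would, in place of code of your own. Each camera call takes 0.05 s, during which the arm holds its last target. There are 200 camera calls.

## Working session

There is one attempt and no reset: what is moved stays moved. The work goes in short steps, each a Python script; the robot and the scene stay as the last script left them, time stands still between calls to the robot, and variables do not carry over. Pictures are saved under pics/ and viewed, at most 10 in all, crops included, and the job is handed in when it is done.

```bash
mkdir -p pics; ls; cat > h.py <<'E'
import numpy as np, cv2
from cell import robot, grip, kin, viewer
def world(p,cam):
    i=viewer.camera_info(cam); return np.array(i["R"]).T@(np.array(p)-np.array(i["t"]))
def pix(X,cam):
    i=viewer.camera_info(cam); c=np.array(i["R"])@np.array(X)+np.array(i["t"]); s=c[:2]/c[2]
    s=s*(1+i["k1"]*(s@s)); K=np.array(i["camera_matrix"]); return (K@[s[0],s[1],1])[:2]
def ray(px,cam,z):
    i=viewer.camera_info(cam); K=np.array(i["camera_matrix"]); R=np.array(i["R"]);t=np.array(i["t"])
    s=cv2.undistortPoints(np.array([[px]],float),K,np.array([i["k1"],0,0,0,0.]))[0,0]
    d=R.T@[s[0],s[1],1]; o=-R.T@t; return o+d*(z-o[2])/d[2]
E
python3 - <<'E'
from h import *
ims=[]
for c in("top","side"):
    im=viewer.read_camera(c); cv2.imwrite(f"pics/{c}0.png",im[:,:,::-1])
    for n in["carton","carton_mid","foot_a","foot_b","head_a","head_b","empty_bay","taken_bay","laid_carton","book_button_top","bolt_a","block_a","tape_roll","squat_carton"]:
        for d in viewer.pinpoint(n,c):
            if d["confidence"]>.2:
                w=world(d["at"],c); print(c,n,round(d["confidence"],2),w.round(0),pix(w,c).round(0))
E
```

```text
pics
top carton 0.66 [573.  25.  -2.] [285. 223.]
top foot_a 0.79 [532.  27.   0.] [284. 238.]
top foot_a 0.46 [429.  52.  -4.] [274. 274.]
top foot_b 0.79 [532.  27.   0.] [284. 238.]
top foot_b 0.46 [429.  52.  -4.] [274. 274.]
top head_a 0.92 [526.  29. 160.] [284. 235.]
top head_a 0.59 [ 451. -120.    2.] [336. 268.]
top head_b 0.92 [526.  29. 160.] [284. 235.]
top head_b 0.59 [ 451. -120.    2.] [336. 268.]
top laid_carton 0.61 [ 585. -114.   -1.] [334. 220.]
top laid_carton 0.22 [576.  28.  -2.] [284. 222.]
top book_button_top 0.73 [488. 360.  23.] [163. 251.]
top book_button_top 0.69 [621. 371.  22.] [161. 203.]
top book_button_top 0.62 [512. 481.  21.] [120. 241.]
top book_button_top 0.51 [704. 338.  23.] [175. 174.]
top bolt_a 0.58 [ 452. -122.    4.] [337. 267.]
top bolt_a 0.51 [429.  52.  -4.] [274. 274.]
top block_a 0.9 [ 453. -386.   -1.] [429. 268.]
top block_a 0.59 [729.  56.  -3.] [275. 169.]
top tape_roll 0.87 [ 759. -106.    2.] [331. 160.]
top squat_carton 0.98 [738. 196.   0.] [226. 165.]
top squat_carton 0.41 [622.  28. 162.] [285. 196.]
side carton 0.63 [574.  2
[... 503 characters left out ...]
622.  31. 156.] [281. 197.]
side taken_bay 0.24 [575.  24.   1.] [297. 240.]
side laid_carton 0.59 [ 586. -112.   -1.] [311. 210.]
side book_button_top 0.85 [508. 480.  25.] [235. 394.]
side book_button_top 0.77 [616. 368.  21.] [219. 330.]
side book_button_top 0.67 [486. 358.  28.] [271. 348.]
side book_button_top 0.47 [699. 344.  22.] [196. 307.]
side book_button_top 0.45 [428.  49.  -3.] [342. 265.]
side bolt_a 0.7 [428.  50.  -4.] [342. 266.]
side bolt_a 0.51 [ 450. -121.   -1.] [354. 222.]
side block_a 0.96 [726.  53.   5.] [246. 229.]
side block_a 0.86 [ 450. -389.    2.] [378. 171.]
side tape_roll 0.71 [ 756. -108.   -1.] [263. 195.]
side squat_carton 0.94 [736. 193.  -2.] [218. 264.]
```

```bash
python3 - <<'E'
import cv2
a=cv2.imread("pics/top0.png");b=cv2.imread("pics/side0.png")
cv2.imwrite("pics/c1.png",cv2.resize(a[130:300,90:360],(800,504),interpolation=cv2.INTER_CUBIC))
cv2.imwrite("pics/c2.png",cv2.resize(b[130:410,180:420],None,fx=2.1,fy=2.1,interpolation=cv2.INTER_CUBIC))
E
```

```text
(no output)
```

View pics/c1.png

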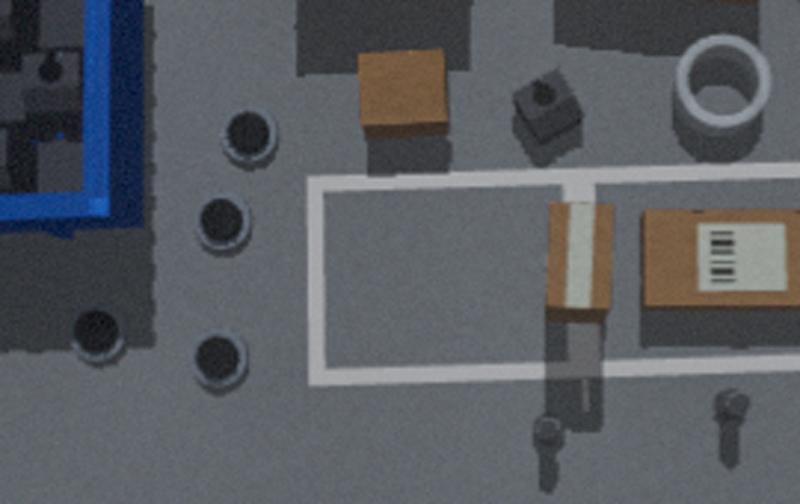

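View pics/c2.png

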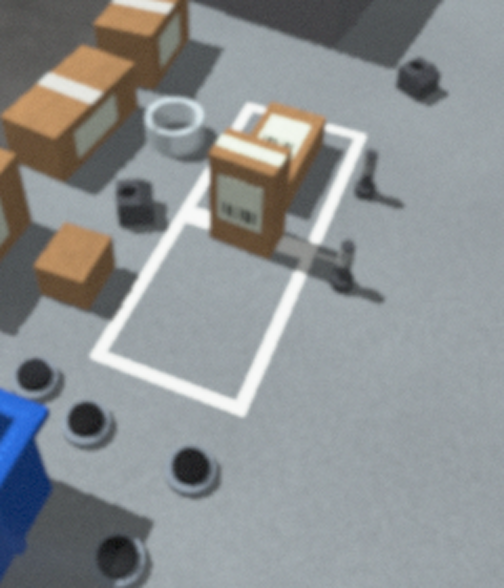

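The pictures show the empty bay on the left, with outer corners at about (194,190) and (194,260) in the top view. The carton stands on the border at (285,222), and the laid carton is to its right at (334,220).

There are four buttons in the top view: (163,251), (161,203), (120,241) and (175,174). Their distances from the base are about 606, 723, 702 and 781 mm. The one meant is (163,251), at the lower right of the group in crop c1 and world (487,359), because it is nearest the base.

```bash
python3 - <<'E'
from h import *
from scipy.spatial.transform import Rotation as R
f=270/800
for p in[(308,178),(308,385),(579,183),(580,368)]:
    print(ray((90+p[0]*f,130+p[1]*f),"top",0).round(0))
s=robot.observe(); print(s["tcp_rot"],R.from_rotvec(s["tcp_rot"]).as_matrix().round(2))
# carton top & laid carton top corners
for p,z in [((548,202),160),((613,204),160),((547,310),160),((609,312),160),((643,210),55),((643,307),55)]:
    print(z,ray((90+p[0]*f,130+p[1]*f),"top",z).round(0))
for M in ([[0,1,0],[1,0,0],[0,0,-1]],[[0,-1,0],[-1,0,0],[0,0,-1]]):
    rv=R.from_matrix(np.array(M).astype(float)).as_rotvec()
    print(rv,[kin.ik(p,rv) for p in [(574,-50,260),(574,45,122),(487,359,120)]])
im=cv2.imread("pics/top0.png"); cv2.imwrite("pics/btn.png",cv2.resize(im[225:275,135:195],(600,500),interpolation=cv2.INTER_CUBIC))
E
```

```text
[662. 285.   0.]
[464. 277.   0.]
[663.  25.   0.]
[486.  21.   0.]
[ 3.10772898e+00  4.59742573e-01 -3.55376664e-05] [[ 0.96  0.29 -0.  ]
 [ 0.29 -0.96 -0.  ]
 [-0.    0.   -1.  ]]
160 [618.  54. 160.]
160 [617.  -1. 160.]
160 [526.  53. 160.]
160 [526.   1. 160.]
55 [629. -33.  55.]
55 [540. -34.  55.]
[2.22144147 2.22144147 0.        ] [array([ 0.53632969,  0.38188771, -0.6487478 ,  1.70637982,  0.25068423,
        1.13771791, -0.18386838]), array([ 0.35809142,  0.55520018, -0.64870711,  1.83136326,  0.42011639,
        0.89593244, -0.48643195]), array([-0.0476889 ,  0.70795531, -0.90978183,  1.74965715,  0.64906002,
        1.01454436, -1.20238721])]
[ 2.22144147 -2.22144147  0.        ] [array([-0.89851147,  0.62276642,  1.35786185,  1.79301111, -0.64036878,
        1.26688959, -2.51007129]), array([ 0.72854576,  0.94769957, -1.32944366,  1.81077035,  0.98719131,
        1.23742093,  2.23842226]), array([ 0.1380768 ,  0.99604301, -1.33165134,  1.73943281,  1.0184847 ,
        1.27945814,  1.69433229])]
```

View pics/btn.png

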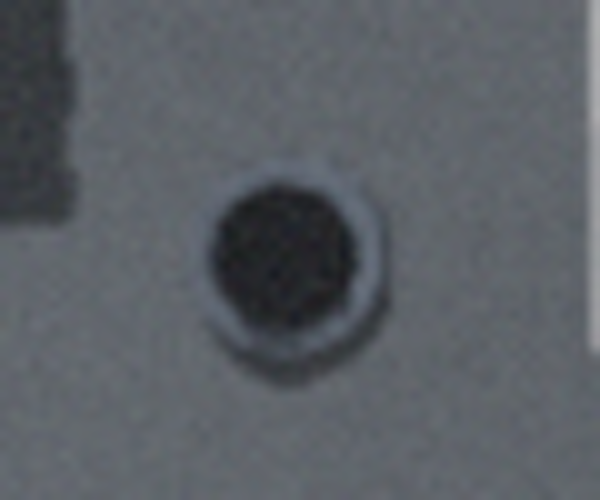

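The crop confirms a black button in a round grey housing, centred near (163,251). Everything fits, so I'll approach the carton's -y face and push.

```bash
python3 - <<'E'
from h import *
rv=[2.22144147,2.22144147,0]
grip(0.0)
robot.movep((572,-60,260),rv)
robot.servo_line((572,-50,124),feed=120)
robot.servo_line((572,-16,124),feed=40)
F=[]
for y in range(-12,48,4):
    robot.servo_line((572,y,124),feed=40)
    s=robot.observe(); F.append((y,np.round(s["contact_force"],1).tolist()))
    if y>20 and y%8==0 and y>=32: pass
print(F[::2]); 
robot.servo_line((572,0,200),feed=150)
robot.hold(.3)
print(robot.observe()["t"])
for c in("top","side"):
    im=viewer.read_camera(c); cv2.imwrite(f"pics/{c}1.png",im[:,:,::-1])
    for n in["foot_a","head_a","carton_mid","book_button_top"]:
        for d in viewer.pinpoint(n,c):
            if d["confidence"]>.3: print(c,n,round(d["confidence"],2),world(d["at"],c).round(0))
a=cv2.imread("pics/top1.png")[130:300,90:360];b=cv2.imread("pics/side1.png")[130:410,180:420]
cv2.imwrite("pics/c3.png",np.hstack([cv2.resize(a,(440,277)),cv2.resize(b[:, :],(340,277))]))
E
```

```text
[(-12, [0.4, -0.8, -0.0]), (-4, [0.9, -2.2, 0.2]), (4, [-0.0, -0.7, 0.5]), (12, [1.1, -0.0, 0.0]), (20, [-0.7, -0.6, -0.4]), (28, [-0.2, -0.7, 0.7]), (36, [-0.2, 0.6, 0.2]), (44, [0.4, 0.2, -0.3])]
12.3417
top foot_a 0.83 [530.  62.  29.]
top foot_a 0.74 [621.  64.  31.]
top head_a 0.88 [531. 229.  27.]
top head_a 0.7 [625. 221.  30.]
top carton_mid 0.94 [577. 146.  27.]
top carton_mid 0.35 [530. 226.  31.]
top book_button_top 0.69 [429.  52.  -0.]
top book_button_top 0.68 [512. 482.  19.]
top book_button_top 0.57 [487. 362.  24.]
top book_button_top 0.53 [620. 372.  23.]
top book_button_top 0.42 [700. 339.  22.]
side foot_a 0.95 [527.  64.  25.]
side foot_a 0.68 [ 451. -118.   -4.]
side foot_a 0.65 [574.  59.  27.]
side foot_a 0.64 [620.  63.  32.]
side foot_a 0.33 [531. 225.  28.]
side head_a 0.79 [531. 225.  28.]
side head_a 0.56 [625. 226.  25.]
side carton_mid 0.93 [579. 148.  24.]
side book_button_top 0.87 [508. 479.  21.]
side book_button_top 0.8 [489. 358.  27.]
side book_button_top 0.74 [701. 345.  22.]
side book_button_top 0.67 [615. 367.  20.]
```

View pics/c3.png

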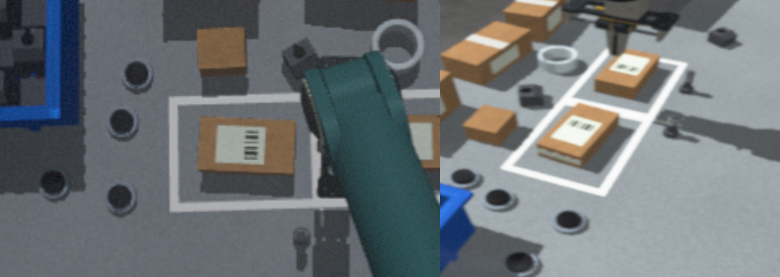

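The carton now lies flat inside the empty bay with its label up, about 45 mm or more from the outer edge in x and 40 mm or more in y. Next is the button at (487.5,359.5), with the nearest look-alike about 120 mm away.

```bash
python3 - <<'E'
from h import *
rv=[2.22144147,2.22144147,0]
robot.movep((487.5,359.5,150),rv)
robot.servo_line((487.5,359.5,36),feed=100)
robot.hold(.2); f0=robot.observe()["contact_force"][2]
F=[]
for z in np.arange(34,10,-1):
    robot.servo_line((487.5,359.5,z),feed=20)
    robot.hold(.1); f=np.mean([robot.observe()["contact_force"][2] for _ in range(3)])-f0; F.append((int(z),round(f,1)))
    if f>9: break
print(F); robot.hold(.2)
robot.servo_line((487.5,359.5,120),feed=80)
s=robot.observe();print(s["t"])
for c in("top","side"):
    im=viewer.read_camera(c); cv2.imwrite(f"pics/{c}2.png",im[:,:,::-1])
    for n in["carton_mid","book_button_top"]:
        for d in viewer.pinpoint(n,c):
            if d["confidence"]>.3: print(c,n,round(d["confidence"],2),world(d["at"],c).round(0))
E
```

```text
[(34, np.float64(0.3)), (33, np.float64(0.8)), (32, np.float64(0.5)), (31, np.float64(-1.2)), (30, np.float64(0.5)), (29, np.float64(0.3)), (28, np.float64(-0.4)), (27, np.float64(1.2)), (26, np.float64(0.8)), (25, np.float64(-0.6)), (24, np.float64(0.3)), (23, np.float64(-0.4)), (22, np.float64(1.3)), (21, np.float64(1.9)), (20, np.float64(3.0)), (19, np.float64(3.6)), (18, np.float64(4.4)), (17, np.float64(4.9)), (16, np.float64(9.3))]
24.025
top carton_mid 0.68 [622.  68.  30.]
top carton_mid 0.67 [575. 147.  27.]
top book_button_top 0.59 [620. 372.  24.]
top book_button_top 0.58 [702. 339.  21.]
top book_button_top 0.52 [490. 360.  25.]
side carton_mid 0.84 [575. 146.  25.]
side book_button_top 0.84 [507. 478.  23.]
side book_button_top 0.72 [488. 362.  24.]
side book_button_top 0.71 [618. 368.  21.]
side book_button_top 0.65 [703. 345.  23.]
```

The force rose like a spring from z = 22–23 mm to about 5 N, then jumped to 9.3 N at the hard stop, so the button went fully down. It is released and the carton hasn't moved.

```bash
python3 -c "
from h import *
print(robot.job_done())"
```

```text
the job is handed in; nothing more can be done
None
```

The job is handed in: the carton was tipped into the empty bay and lies flat there with a label up, and the button was pressed to its stop and released, at about 24 s of the 42 s allowed; no verdict was returned.

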